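# Stock the pulled-out fridge shelf

## Robot

A 7-joint arm with a two-finger parallel gripper is mounted at the origin on the work surface. World frame = base frame: x ahead of the robot, y to its left, z up, the work surface at z = 0. Lengths are in m, angles in rad, forces in N, time in s.
With the tool pointing down it reaches from about 0.425 to 0.875 m from the base axis. Payload 4.7 kg.
Tool frame: the origin (TCP) lies midway between the tips of the shut fingers; the grasp point (between the pads) lies 19 mm behind it; z points along the fingers, y is the line along which they close (so a half turn about z gives the same grasp; the last joint's range is limited). The gripper opens to 87 mm and grips with 3 to 60 N. Pads are 19 mm wide; open, the fingers measure 117 mm over their backs; the gripper's body (75 mm by 190 mm) begins 51 mm behind the grasp point.
Start: joints at [1.351, 0.321, -0.07, 1.45, 0.023, 1.371, -0.057], TCP at [0.151, -0.632, 0.223] pointing down, gripper open.
Joint ranges: [-2.86, 2.86], [-0.3, 2.09], [-1.38, 1.24], [0.06, 2.45], [-1.56, 4.7], [0.09, 2.05], [-2.69, 2.69]. Speed limits (rad/s): [2.57, 2.57, 3.14, 3.14, 3.14, 3.14, 3.14].

## Interface

Orientations are given as a rotation vector (axis times angle).
In Python, from bench import ctrl gives the robot as it stands.
- The arm moves only by the shell command python3 inch.py 'ROWS' [FORCE]. ROWS is a JSON object with one list for each field, all of the same length, 1 to 20, a row being the entries at one place: x, y, z (the shift in parts of the range, where 1.0 means 0.8 m), spin (a turn about the tool's z in shares of 180 degrees (1.0 is 180 degrees)), finger_gap (the opening from 0.0 (shut) to 1.0 (fully open)); each row is the pose to reach, as a shift and turn from the pose commanded when the command began, along the tool's axes at that moment; what a row does not reach only later rows make up. A row lasts 1/10 s, in which the tool goes at most 0.05 m and 0.15 rad, less where a joint would pass 70% of its speed; a pose out of reach is approached as far as the arm can. The fingers move at their own pace and stop on an object; FORCE is the grip in N (left out, the last holds). Time passes only in rows, so rows that do not move let the fingers close. It prints the time, the measured TCP pose, the force, the opening and the grip force at its end. No shift or turn number may pass 1 either way. Input that does not fit is refused with a message, and nothing moves.
- ctrl.get_state(): the state, without advancing time (a new reading comes with each control period).
- ctrl.get_image(name): name is "side" or "top"; returns the picture (480x640x3 uint8, red, green, blue); there is no depth.
- ctrl.camera_model(name): a dict with "vertical_fov" (degrees; the focal length in pixels is half the picture's height over the tangent of half this angle, whatever the lens; pixels are square), "cx", "cy" (the principal point, pixels), "rvec" (rotation vector, rad) and "tvec" (3), from world to camera coordinates, as OpenCV has them. Camera axes: x right, y down, z forward; pixel columns grow to the right and rows downward; lengths in m; the calibration is good to about 2 mm. A picture is of the moment at which its call begins. camera_model takes no time and is no camera call.
- ctrl.close_job(): hands the job in; it is judged then, once.
The state is a dict: "time": time; "joint_positions": joint angles; "qd": joint speeds; "joint_torque": joint torques, N m; "position": TCP position; "tool_rot": TCP orientation; "ft_force": force on the tool from outside, world axes, zero at the start; "torque": the same for the moment, N m; "grip_width": opening from 0.0 (shut) to 1.0 (fully open); "grip_force": force on a finger pad.
Only numpy, scipy, OpenCV 4.12 (cv2) and the standard library are available. Lean on these libraries where they do the work, as an engineer would, in place of code of your own. Each camera call takes 0.05 s, during which the arm holds its last target. There are 200 camera calls.

## Task

Stock the pulled-out fridge shelf: lift the milk bottle off its slanted rest and stand it upright in the middle of the square green mat, and stand the jar upright in the middle of the round blue mat, setting both down gently and never letting either tip over. Once the bottle stands on its mat, slip the yellow collar over its neck so that it lies flat on the bottle's shoulder. Leave the two fruit bowls and the steel flask where they stand.

Things in the scene. Friction and masses are not known exactly. Their poses are not given: they have to be found in the camera images.
- bottle: White milk bottle, 150 mm tall, about 0.35 kg: square body 56 x 56 mm, 104 mm high, blue band; tapers to a flat round shoulder 48 mm across at 116 mm; neck 26 mm across; blue cap 32 mm across from 134 mm up. Origin: centre of base; z along the bottle to the cap, x and y square to its flat sides. Starts leaning on the rest, z axis 30 degrees above level, y axis level. Centre of mass 58 mm up.
- rest: Fixed brown wood slanted bottle rest, about 120 mm long, 46 mm wide (the bottle overhangs it 5 mm each side). Origin: on the counter under its middle. +x: level direction in which the bottle's cap points. The bottle's base centre starts at x = -60 mm, z = 39 mm here; only its underside and the lower 19 mm of its base touch the rest, so it lifts off upward.
- jar: Amber glass jar with a cream label and a brass lid, 64 mm across, 102 mm tall (lid 58 mm across, from 86 mm up), 0.35 kg or so. Starts upright on the counter. Origin: centre of its base; z up.
- collar: Yellow plastic ring, 54 mm outside, 41 mm inside, 14 mm high, lying flat on the counter. Origin: centre of its underside; z along its axis. It goes over the bottle's 32 mm cap and lies on the shoulder, its origin 116 mm above the bottle's base.
- shelf: Fixed white fridge shelf with a grey inlay, 290 x 290 mm, 30 mm high, on the counter. Origin: centre of its underside, x and y along its sides. The two mats and the two bowls stand on it in the four corners of a square of side 124 mm about its centre; which is where varies.
- square_mat: Square green mat, 90 x 90 mm, 3 mm thick, fixed on the shelf; the bottle goes on it. Origin: centre of its underside (top face 3 mm above, 33 mm above the counter).
- round_mat: Round blue mat, 90 mm across, 3 mm thick, fixed on the shelf; the jar goes on it. Origin: centre of its underside (top face 3 mm above, 33 mm above the counter).
- tomato_bowl: Loose white bowl with three red tomatoes, 90 mm across, 60 mm high (63 with stalks), on the shelf; leave alone. Origin: centre of its base; z up.
- lime_bowl: Loose glass bowl with three limes, 90 mm across, 58 mm high (61 with stalks), on the shelf; leave alone. Origin: centre of its base; z up.
- flask: Loose steel vacuum flask with a black cap, 70 mm across, 195 mm tall, standing on the counter near the jar and the collar; leave alone. Origin: centre of its base; z up.

How it is judged:
On the way:
1. the bottle stands upright on the square mat (within 5 degrees, centre within 17 mm of the mat's centre), at rest and let go, without the collar on it (horizontal distance between bottle and square_mat below 0.017 m and z of bottle in the frame of square_mat between -0.001 and 0.006 m and angle between bottle's own z axis and vertical below 0.087 rad and linear speed of bottle below 0.03 m/s and contact force between bottle and the fingers below 0.05 N and distance between collar and bottle above 0.18 m), for 0.2 s.
At the end, for the whole second after the job is handed in: The bottle stands upright (within 5 degrees) on the square mat and the jar on the round mat, each with its centre within 17 mm of the mat's centre; the collar lies flat (within 7 degrees) around the bottle's neck on its shoulder; all are at rest; bowls and flask within 20 mm of where they began (horizontal distance between bottle and square_mat below 0.017 m and z of bottle in the frame of square_mat between -0.001 and 0.006 m and angle between each of bottle, jar's own z axis and vertical below 0.087 rad and linear speed of each of bottle, jar, collar below 0.02 m/s and horizontal distance between jar and round_mat below 0.017 m and z of jar in the frame of round_mat between -0.001 and 0.006 m and horizontal distance between collar and bottle below 0.012 m and z of collar in the frame of bottle between 0.109 and 0.125 m and angle between the z axis of collar and the z axis of bottle, either way round below 0.12 rad and distance of each of tomato_bowl, lime_bowl, flask from where it was at the start of the episode below 0.02 m); the robot touches nothing.
It fails at once if the jar tips (more than 35 degrees) (angle between jar's own z axis and vertical above 0.6 rad).
It fails at once if the bottle falls over (more than 80 degrees from upright) (angle between bottle's own z axis and vertical above 1.4 rad).
It fails at once if the bottle or the jar is dropped from more than about 1 cm or slammed on its mat (faster than 0.4 m/s within 15 mm of it, or over 60 N) (contact force between bottle and square_mat above 60 N or contact force between jar and round_mat above 60 N or (horizontal distance between bottle and square_mat below 0.06 m and z of bottle in the frame of square_mat below 0.018 m and linear speed of bottle above 0.4 m/s) or (horizontal distance between jar and round_mat below 0.06 m and z of jar in the frame of round_mat below 0.018 m and linear speed of jar above 0.4 m/s)).
It fails at once if a fruit bowl is pushed more than 20 mm or tipped (over 20 degrees) (distance of any of tomato_bowl, lime_bowl from where it was at the start of the episode above 0.02 m or angle between any of tomato_bowl, lime_bowl's own z axis and vertical above 0.35 rad).
It fails at once if the flask is pushed more than 20 mm or tipped (over 20 degrees) (distance of flask from where it was at the start of the episode above 0.02 m or angle between flask's own z axis and vertical above 0.35 rad).
It also fails if it takes over 72 s, if anything falls off the work surface, if the arm or the gripper's body presses on something with over 40 N, if the wrist force passes 120 N, or if a joint passes its speed limit or range.

## Working session

There is one attempt and no reset: what is moved stays moved. The work goes in short steps, Python scripts to look and compute and a shell command to move; the robot and the scene stay as the last step left them, time stands still between calls to the robot, and variables do not carry over. Pictures are saved under pics/ and viewed, at most 10 in all, crops included, and the job is handed in when it is done.

```bash
ls; mkdir -p pics
python3 - <<'E'
from bench import ctrl
import cv2
for n in("side","top"):
    im=ctrl.get_image(n); cv2.imwrite(f"pics/{n}0.png",im[:,:,::-1]); print(n,ctrl.camera_model(n))
s=ctrl.get_state(); print(s)
E
```

```text
bench.py
inch.py
pics
side {'vertical_fov': 47.6978661145477, 'cx': 317.96154250192177, 'cy': 236.1604652639734, 'rvec': array([ 0.83293091, -2.63483058,  0.99043363]), 'tvec': array([0.3894568 , 0.287931  , 0.76807015])}
top {'vertical_fov': 56.60002594499925, 'cx': 321.05659723297225, 'cy': 237.64263861986342, 'rvec': array([ 2.15045803, -2.10745608,  0.1619367 ]), 'tvec': array([-0.03841453,  0.53240807,  0.75485942])}
{'time': 0.1, 'joint_positions': array([ 1.35108265,  0.32172502, -0.07007878,  1.45153861,  0.02262213,
        1.37081227, -0.05690308]), 'qd': array([ 0.00112728, -0.00159817,  0.00019158, -0.00234312, -0.0002008 ,
       -0.00171695,  0.00213943]), 'joint_torque': array([-3.89675006e-04, -4.92571270e+01, -4.05841051e-01, -3.13394308e+01,
       -6.40732865e-02,  3.95496364e-02,  7.07733238e-05]), 'position': array([ 0.150425  , -0.63184792,  0.22159357]), 'tool_rot': array([-3.11848830e+00, -3.66279343e-01,  4.92674822e-04]), 'ft_force': array([-0.45064709,  0.01838428, -0.43297019]), 'torque': array([ 0.0280803 , -0.04900628, -0.04305225]), 'grip_force': 0.0, 'grip_width': 1.0047836620148258}
```

View pics/side0.png

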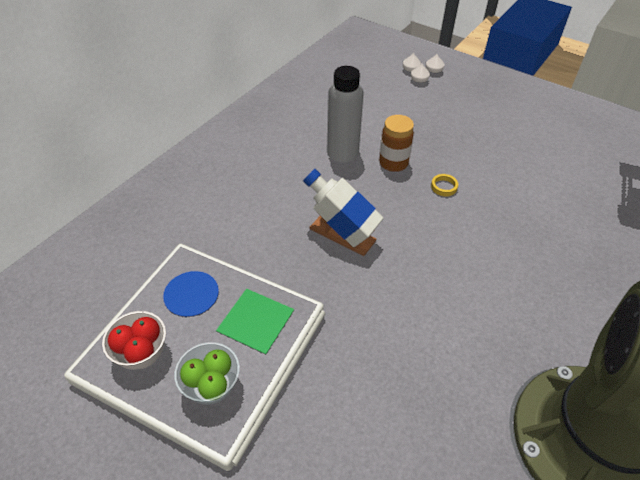

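View pics/top0.png

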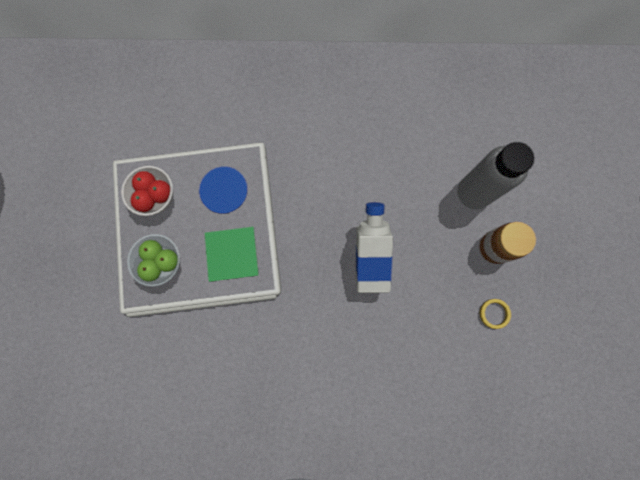

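The side view shows the flask (345,115), jar lid (398,125), collar (445,185), bottle (cap 313,180), blue mat (191,293) and green mat (256,320). In the top view the blue mat is at (223,190), green mat (232,254), cap (375,209), jar lid (515,240), collar (496,314) and flask cap (515,158). I'll segment these by colour and triangulate them.

```bash
cat > h.py <<'E'
import numpy as np,cv2
from bench import ctrl
from scipy.spatial.transform import Rotation as R
def cam(n):
    m=ctrl.camera_model(n); f=240/np.tan(np.radians(m['vertical_fov'])/2)
    K=np.array([[f,0,m['cx']],[0,f,m['cy']],[0,0,1]]); return K,cv2.Rodrigues(m['rvec'])[0],np.array(m['tvec'])
C={n:cam(n) for n in("side","top")}
def ray(n,p):
    K,r,t=C[n]; d=r.T@np.linalg.solve(K,[p[0],p[1],1]); return -r.T@t,d/np.linalg.norm(d)
def plane(n,p,z):
    o,d=ray(n,p); return o+d*(z-o[2])/d[2]
def proj(n,X):
    K,r,t=C[n]; q=K@(r@np.asarray(X)+t); return q[:2]/q[2]
def tri(ps,pt):
    A=np.zeros((3,3));b=np.zeros(3)
    for n,p in(("side",ps),("top",pt)):
        o,d=ray(n,p);M=np.eye(3)-np.outer(d,d);A+=M;b+=M@o
    X=np.linalg.solve(A,b); return X,[np.round(proj(n,X)-p,1) for n,p in(("side",ps),("top",pt))]
def tool():
    s=ctrl.get_state(); return s['position'],R.from_rotvec(s['tool_rot']).as_matrix()
E
python3 - <<'E'
from h import *
np.set_printoptions(precision=4,suppress=True)
# HSV range, seed pixels
B={'green':((50,100,60),(75,255,255),(256,320),(232,254)),
'blue':((105,150,80),(125,255,255),(191,293),(223,190)),
'cap':((105,150,50),(125,255,255),(313,180),(375,209)),
'lid':((10,100,120),(25,255,255),(398,127),(515,240)),
'collar':((18,120,60),(35,255,255),None,None),
'fcap':((0,0,0),(180,255,45),(346,80),(515,158))}
im={n:cv2.imread(f"pics/{n}0.png") for n in C}
for k,(lo,hi,s,t) in B.items():
    c={}
    for n,sd in(("side",s),("top",t)):
        m=cv2.inRange(cv2.cvtColor(im[n],cv2.COLOR_BGR2HSV),lo,hi)
        nl,L,st,ce=cv2.connectedComponentsWithStats(m)
        if k=='collar':
            g=np.array([445,185] if n=='side' else [496,314]); l=min((i for i in range(1,nl) if st[i,4]>60),key=lambda i:np.linalg.norm(st[i,:2]+st[i,2:4]/2-g))
        else: l=L[sd[1],sd[0]]
        c[n]=ce[l]; bb=st[l]
        cs,_=cv2.findContours((L==l).astype(np.uint8),cv2.RETR_EXTERNAL,cv2.CHAIN_APPROX_NONE)
        cc=max(cs,key=cv2.contourArea); mm=cv2.moments(cc); c[n]=(mm['m10']/mm['m00'],mm['m01']/mm['m00'])
        print(k,n,bb,np.round(c[n],1), end=' ')
        if k in('green',): print([np.round(plane(n,p,.033)[:2],4) for p in cv2.boxPoints(cv2.minAreaRect(cc))])
        z={'green':.033,'blue':.033,'collar':.007,'lid':.094,'fcap':.18,'cap':.11}[k]; print(plane(n,c[n],z))
    print('  TRI',*tri(c['side'],c['top']))
p,r=tool();print(r)
E
python3 -c "
import cv2
a=cv2.imread('pics/side0.png')[155:265,290:400];b=cv2.imread('pics/top0.png')[190:310,320:440]
f=lambda x:cv2.resize(x,(400,400),interpolation=cv2.INTER_CUBIC)
cv2.imwrite('pics/crop.png',cv2.hconcat([f(a),f(b)]))"
```

```text
green side [ 216  289   78   65 2788] [255.2 320.5] [array([0.5389, 0.1864]), array([0.5702, 0.0964]), array([0.4641, 0.0845]), array([0.4407, 0.1722])]
[0.5003 0.1371 0.033 ]
green top [ 205  227   53   54 2363] [230.8 253.8] [array([0.5406, 0.188 ]), array([0.5525, 0.0981]), array([0.4643, 0.0844]), array([0.4527, 0.1726])]
[0.5022 0.1353 0.033 ]
  TRI [0.5022 0.1358 0.0298] [array([-0.3, -0.1]), array([0.1, 0.2])]
blue side [ 164  272   54   45 1897] [190.5 293.5] [0.6197 0.1578 0.033 ]
blue top [ 200  167   47   46 1670] [222.8 189.7] [0.6216 0.1566 0.033 ]
  TRI [0.6218 0.1569 0.0304] [array([-0.3, -0.1]), array([0.1, 0.2])]
cap side [304 169  16  17 139] [311.5 177. ] [ 0.5715 -0.1168  0.11  ]
cap top [367 203  17  12 185] [374.7 208.5] [ 0.5728 -0.1166  0.11  ]
  TRI [ 0.5723 -0.1168  0.1097] [array([-0.3, -0.1]), array([0.2, 0.3])]
lid side [385 115  29  23 482] [399. 125.] [ 0.5272 -0.3566  0.094 ]
lid top [501 222  34  34 919] [517.5 238.6] [ 0.5294 -0.3561  0.094 ]
  TRI [ 0.5285 -0.3569  0.0933] [array([-0.5, -0. ]), array([0.3, 0.6])]
collar side [432 174  26  22 340] [444.2 184.6] [ 0.404  -0.3446  0.007 ]
collar top [480 299  30  30 305] [494.7 313.6] [ 0.4055 -0.3452  0.007 ]
  TRI [ 0.4051 -0.3462  0.0052] [array([-0.3, -0. ]), array([0.1, 0.3])]
fcap side [334  66  25  26 564] [346.2  78.6] [ 0.6335 -0.3191  0.18  ]
fcap top [495 143  39  35 790] [514.  159.8] [ 0.6358 -0.3202  0.18  ]
  TRI [ 0.6358 -0.3213  0.1782] [array([-0.4, -0.1]), array([0.2, 0.4])]
[[ 0.9728  0.2317 -0.0005]
 [ 0.2317 -0.9728  0.0016]
 [-0.0001 -0.0017 -1.    ]]
```

View pics/crop.png

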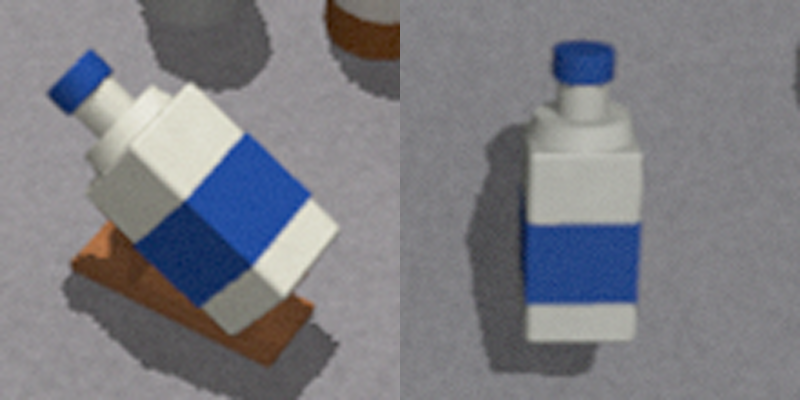

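The bottle is confirmed: cap at (0.572, -0.117, 0.110), where 0.110 was expected. Next I'll get its heading from the upper base edge (crop 580,340 in top; 308,264 in side) and from the upper shoulder edge (584,152).

Run:
```python
from h import *
np.set_printoptions(precision=4,suppress=True)
b,e=tri((374.7,227.6),(374,292)); print('base upper edge mid',b,e)
print(plane('top',(374,292),.063),plane('top',(375.2,235.6),.115))
cap=np.array([.572,-.117,.110])
h=cap-plane('top',(374,292),.063); print('heading',np.arctan2(h[1],h[0]))
# left/right edges of upper face base
l=plane('top',(320+126/3.333,292),.063);r=plane('top',(320+234/3.333,292),.063);print('base edge',l,r,np.linalg.norm(l-r))
h=plane('top',(375.2,235.6),.115)-plane('top',(374,292),.063); print('heading2',np.arctan2(h[1],h[0]))
p,r=tool();print('tool x heading',np.arctan2(r[1,0],r[0,0]))
print('to cap in tool',r.T@(cap-p))
```

```text
base upper edge mid [ 0.438  -0.1209  0.0578] [array([0.3, 0. ]), array([-0.1, -0.2])]
[ 0.4373 -0.1205  0.063 ] [ 0.5263 -0.1169  0.115 ]
heading 0.0262382308769506
base edge [ 0.4368 -0.0928  0.063 ] [ 0.4379 -0.1482  0.063 ] 0.055378941863075425
heading2 0.04121196518318103
tool x heading 0.23383699741298045
to cap in tool [ 0.5294 -0.403   0.1122]
```

The manual's scale: shifts go in shares of 0.8 m and turns go in shares of 180 degrees. Converting my numbers, 0.529 m / 0.8 = 0.6613, -0.403 m / 0.8 = -0.5038, 0.2 rad / 3.1416 = 0.0637.

```bash
python3 inch.py '{"x": [0.25,0.25,0.25,0.25,0.25,0.6613,0.6613,0.6613,0.6613,0.6613,0.6613,0.6613,0.6613,0.6613,0.6613,0.6613],"y": [-0.1875,-0.1875,-0.1875,-0.1875,-0.1875,-0.5038,-0.5038,-0.5038,-0.5038,-0.5038,-0.5038,-0.5038,-0.5038,-0.5038,-0.5038,-0.5038],"z": [0,0,0,0,0,0,0,0,0,0,0,0,0,0,0.025,0.025],"spin": [0.0318,0.0318,0.0318,0.0318,0.0318,0.0637,0.0637,0.0637,0.0637,0.0637,0.0637,0.0637,0.0637,0.0637,0.0637,0.0637],"finger_gap": [1,1,1,1,1,1,1,1,1,1,1,1,1,1,1,1]}'
python3 - <<'E'
from h import *
np.set_printoptions(precision=4,suppress=True)
p,r=tool();print('tool x heading',np.arctan2(r[1,0],r[0,0]), r.T@(np.array([.572,-.117,.091])-p))
E
```

```text
time: 1.7
position: [0.5701, -0.1172, 0.1997]
tool_rot: [-3.14, -0.055, 0.008]
ft_force: [-0.0, -0.9, -0.9]
grip_width: 0.998
grip_force: 0.0
tool x heading 0.035113358620020255 [ 0.0025 -0.      0.1087]
```

Converted, 0.108 m / 0.8 = 0.135, 0.1 m / 0.8 = 0.125.

```bash
python3 inch.py '{"x": [0.0025,0.0025,0.0025,0.0025,0.0025,0.0025,0.0025,0.0025,0.0025,0.0025,0.0025,0.0025,0.0025,0.0025,0.0025],"y": [0,0,0,0,0,0,0,0,0,0,0,0,0,0,0],"z": [0.05,0.1,0.125,0.135,0.135,0.135,0.135,0.135,0.135,0.135,0.135,0.135,0.135,0.135,0.135],"spin": [0,0,0,0,0,0,0,0,0,0,0,0,0,0,0],"finger_gap": [1,1,1,1,1,0,0,0,0,0,0,0,0,0,0]}' 35
```

```text
time: 3.2
position: [0.5738, -0.1175, 0.0945]
tool_rot: [-3.141, -0.053, -0.0]
ft_force: [0.2, 0.3, -0.4]
grip_width: 0.353
grip_force: 35.0
```

Converted, -0.15 m / 0.8 = -0.1875, -0.13 m / 0.8 = -0.1625.

```bash
python3 inch.py '{"x": [0,0,0,0,0,0,0,0,0,0,0,0],"y": [0,0,0,0,0,0,0,0,0,0,0,0],"z": [-0.0125,-0.025,-0.0438,-0.0625,-0.0875,-0.1125,-0.1375,-0.1625,-0.1875,-0.1875,-0.1875,-0.1875],"spin": [0,0,0,0,0,0,0,0,0,0,0,0],"finger_gap": [0,0,0,0,0,0,0,0,0,0,0,0]}'
python3 - <<'E'
from h import *
a=[cv2.resize(ctrl.get_image(n)[y:y+240,x:x+240],(400,400)) for n,x,y in(("side",230,60),("top",270,100))]
cv2.imwrite('pics/l1.png',cv2.hconcat(a)[:,:,::-1])
E
```

```text
time: 4.4
position: [0.5731, -0.1176, 0.2435]
tool_rot: [-3.141, -0.053, 0.003]
ft_force: [-0.9, -0.1, -3.8]
grip_width: 0.352
grip_force: 35.0
```

View pics/l1.png

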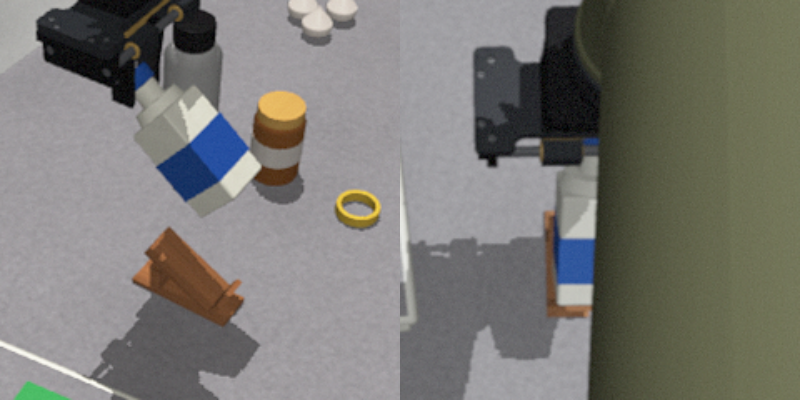

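The bottle is clear of the rest at about 45°, with the cap held at crop (145,75). I'll ease the grip so it swings down.

```bash
python3 inch.py '{"x": [0,0,0,0],"y": [0,0,0,0],"z": [0,0,0,0],"spin": [0,0,0,0],"finger_gap": [0,0,0,0]}' 20; python3 inch.py '{"x": [0,0,0,0,0],"y": [0,0,0,0,0],"z": [0,0,0,0,0],"spin": [0,0,0,0,0],"finger_gap": [0,0,0,0,0]}' 12
python3 - <<'E'
from h import *
a=[cv2.resize(ctrl.get_image(n)[y:y+240,x:x+240],(400,400)) for n,x,y in(("side",230,60),("top",270,100))]
cv2.imwrite('pics/l2.png',cv2.hconcat(a)[:,:,::-1]); s=ctrl.get_state(); print(s['torque'],s['ft_force'])
E
```

```text
time: 4.9
position: [0.574, -0.1176, 0.2445]
tool_rot: [-3.141, -0.053, -0.0]
ft_force: [-0.5, -0.7, -2.5]
grip_width: 0.359
grip_force: 20.0
time: 5.4
position: [0.5738, -0.1177, 0.2446]
tool_rot: [3.141, 0.053, 0.0]
ft_force: [0.1, 0.6, -2.9]
grip_width: 0.365
grip_force: 12.0
[ 0.0449284  -0.01193252  0.0407866 ] [-0.79177452  0.49580822 -2.98617726]
```

View pics/l2.png

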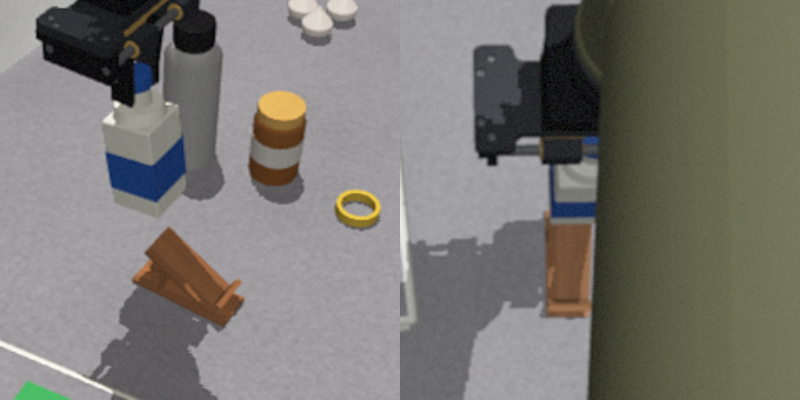

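The bottle now hangs nearly upright. I'll check its tilt from the base corners: left (107,193), lowest (152,214), right (184,196) in the crop.

Run:
```python
from h import *
np.set_printoptions(precision=3,suppress=True)
from scipy.optimize import least_squares
obs=np.array([[107,193],[152,214],[184,196],[104,116],[150,137],[184,104]])*.6+[230,60]
cs=[(28,28,0),(-28,28,0),(-28,-28,0),(28,28,104),(-28,28,104),(-28,-28,104)]
def f(q):
    r=R.from_euler('YZ',[q[3],.033]) ; r=R.from_euler('z',.033)*R.from_euler('y',q[3])
    return np.ravel([proj('side',r.apply(np.array(c)/1e3)+q[:3])-o for c,o in zip(cs,obs)])
s=least_squares(f,[.574,-.118,.12,0]); print(s.x,s.fun)
p,r=tool()
bc=s.x[:3]; print('cap pos',bc+R.from_euler('y',s.x[3]).apply([0,0,.142]),p)
print('tool x',np.arctan2(r[1,0],r[0,0]),'to green',r.T@(np.array([.5015,.136,p[2]])-p))
```

```text
[ 0.558 -0.114  0.123  0.014] [ 0.151  2.629  0.33   2.149 -1.535 -5.695 -0.546  0.206  1.485 -0.334
 -0.031  0.887]
cap pos [ 0.56  -0.114  0.265] [ 0.574 -0.118  0.245]
tool x 0.03377310987205265 to green [-0.064 -0.256 -0.   ]
```

Converted, -0.256 m / 0.8 = -0.32, -0.025 m / 0.8 = -0.0313.

```bash
python3 inch.py '{"x": [-0.0025,-0.0075,-0.015,-0.0238,-0.0313,-0.0388,-0.0463,-0.055,-0.0625,-0.07,-0.0738,-0.0763,-0.0775,-0.0775,-0.0775,-0.0775,-0.0775,-0.0775,-0.0775,-0.0775],"y": [-0.01,-0.0313,-0.0625,-0.0938,-0.125,-0.1563,-0.1875,-0.2188,-0.25,-0.2788,-0.3,-0.3125,-0.32,-0.32,-0.32,-0.32,-0.32,-0.32,-0.32,-0.32],"z": [0,0,0,0,0,0,0,0,0,0,0,0,0,0.025,0.05,0.0688,0.0788,0.085,0.085,0.085],"spin": [0,0,0,0,0,0,0,0,0,0,0,0,0,0,0,0,0,0,0,0],"finger_gap": [0,0,0,0,0,0,0,0,0,0,0,0,0,0,0,0,0,0,0,0]}'
python3 - <<'E'
from h import *
a=[cv2.resize(ctrl.get_image(n)[y:y+240,x:x+240],(400,400)) for n,x,y in(("side",130,150),("top",130,120))]
cv2.imwrite('pics/l3.png',cv2.hconcat(a)[:,:,::-1])
E
```

```text
time: 7.5
position: [0.5037, 0.1362, 0.1772]
tool_rot: [-3.141, -0.053, -0.002]
ft_force: [-0.1, 0.3, -3.0]
grip_width: 0.364
grip_force: 12.0
```

View pics/l3.png

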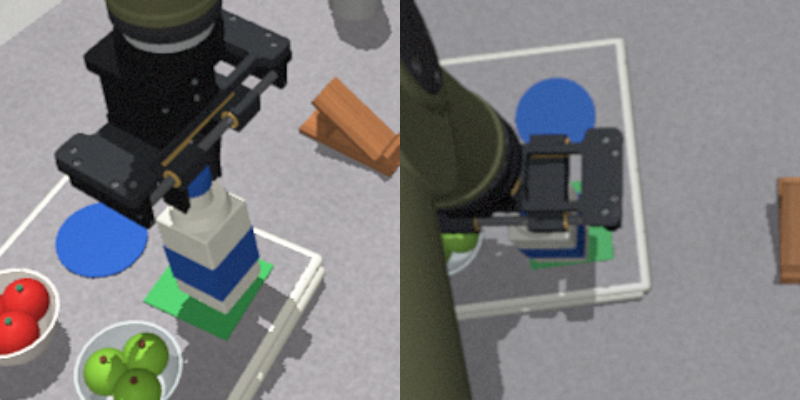

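The bottle hangs over the green mat with its base set back a little. I'll fit the tilt with the cap pinned at the grasp point, using the body corners (162,226), (217,267), (247,197) and base corners (180,288), (222,313), (258,255).

Run:
```python
from h import *
np.set_printoptions(precision=3,suppress=True)
from scipy.optimize import least_squares
obs=np.array([[180,288],[222,313],[258,255],[162,226],[217,267],[247,197]])*.6+[130,150]
cs=np.array([(28,28,0),(-28,28,0),(-28,-28,0),(28,28,104),(-28,28,104),(-28,-28,104)])/1e3
p,r=tool(); g=p+[0,0,.019]
def f(q):
    r=R.from_euler('z',.033)*R.from_euler('y',q[0])*R.from_euler('x',q[1])
    return np.ravel([proj('side',r.apply(c-[0,0,.143+q[2]])+g)-o for c,o in zip(cs,obs)])
s=least_squares(f,[0,0,0]); print(np.degrees(s.x[:2]),s.x[2],s.fun)
```

```text
[-0.203 -7.015] 0.03324651158188067 [ 0.094 -4.218  2.826 -2.511  1.455  5.095 -1.83   0.83  -4.146 -6.044
  0.562  6.861]
```

Converted, 0.016 m / 0.8 = 0.02, 0.012 m / 0.8 = 0.015.

```bash
for i in 1; do python3 inch.py '{"x": [0,0,0,0,0,0],"y": [0,0,0,0,0,0],"z": [0.005,0.01,0.015,0.0175,0.02,0.02],"spin": [0,0,0,0,0,0],"finger_gap": [0,0,0,0,0,0]}'; done
python3 - <<'E'
from h import *
a=[cv2.resize(ctrl.get_image(n)[y:y+120,x:x+120],(400,400)) for n,x,y in(("side",190,230),("top",180,190))]
cv2.imwrite('pics/l4.png',cv2.hconcat(a)[:,:,::-1]); s=ctrl.get_state(); print(s['torque'],s['ft_force'])
E
```

```text
time: 8.2
position: [0.5049, 0.1365, 0.1626]
tool_rot: [-3.141, -0.053, -0.006]
ft_force: [-0.1, -0.7, 6.4]
grip_width: 0.36
grip_force: 12.0
[-0.08544384  0.17812366  0.01262765] [-1.07221045 -0.35192903  6.57794118]
```

View pics/l4.png

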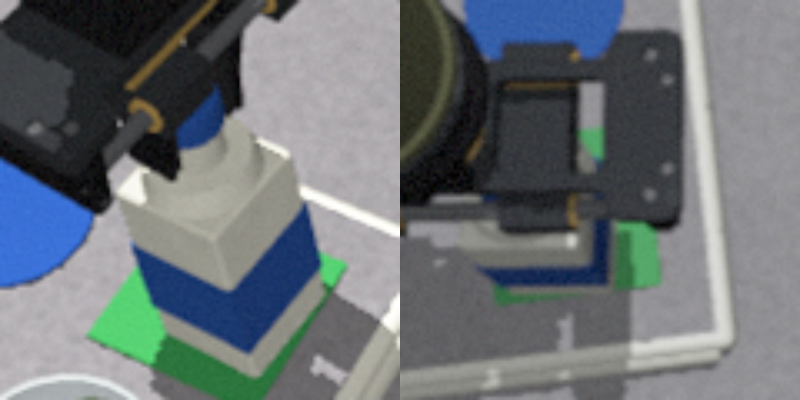

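Run:
```python
from h import *
np.set_printoptions(precision=3,suppress=True)
from scipy.optimize import least_squares
obs=np.array([[158,325],[250,377],[323,285],[118,190],[216,240],[299,180]])*.3+[190,230]
cs=np.array([(28,28,0),(-28,28,0),(-28,-28,0),(28,28,104),(-28,28,104),(-28,-28,104)])/1e3
def f(q):
    r=R.from_euler('y',q[3])*R.from_euler('x',q[4])*R.from_euler('z',q[5])
    return np.ravel([proj('side',r.apply(c)+q[:3])-o for c,o in zip(cs,obs)])
s=least_squares(f,[.50,.13,.034,0,0,.03]); print(s.x[:3],np.degrees(s.x[3:]),s.fun)
print(proj('side',s.x[:3]+R.from_euler('y',s.x[3]).apply([0,0,.142])))
```

```text
[ 0.504  0.118 -0.   ] [ 3.897 -1.078 -1.38 ] [ 0.936 -1.495 -0.685 -0.369 -0.755  2.767  1.228  0.723 -0.033  2.887
 -0.723 -4.527]
[250.151 266.437]
```

Converted, -0.011 m / 0.8 = -0.0138, 0.003 m / 0.8 = 0.0038.

```bash
python3 inch.py '{"x": [-0.0025,-0.0063,-0.01,-0.0138,-0.0138],"y": [0,0,0,0,0],"z": [0,0.0013,0.0025,0.0038,0.0038],"spin": [0,0,0,0,0],"finger_gap": [0,0,0,0,0]}' 8
python3 - <<'E'
from h import *
a=[cv2.resize(ctrl.get_image(n)[y:y+120,x:x+120],(400,400),interpolation=2) for n,x,y in(("side",190,230),("top",180,190))]
cv2.imwrite('pics/l5.png',cv2.hconcat(a)[:,:,::-1]); s=ctrl.get_state(); print(s['torque'],s['ft_force'])
E
```

```text
time: 8.8
position: [0.4938, 0.1363, 0.1604]
tool_rot: [3.141, 0.053, 0.007]
ft_force: [-1.9, -0.2, 10.4]
grip_width: 0.361
grip_force: 8.0
[-0.20647326  0.39082408  0.05431066] [-2.28986021 -1.02376322 11.74177722]
```

View pics/l5.png

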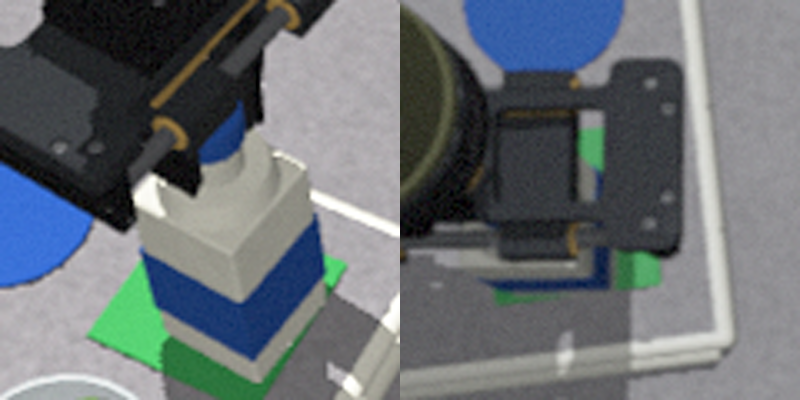

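Run:
```python
from h import *
np.set_printoptions(precision=4,suppress=True)
o=np.array([190,230])
for n,c in(('left',(172,336)),('near',(262,380)),('right',(325,292))): print(n,plane('side',np.array(c)*.3+o,.033))
b=plane('side',np.array((262,380))*.3+o,.033)
q=(proj('side',b)-o)/.3; q2=(proj('side',b+[0,0,.104])-o)/.3; print('vertical near edge',q,q2)
print(proj('side',[.4938,.1363,.176])/1,(proj('side',[.4938,.1363,.176])-o)/.3)
```

```text
left [0.5057 0.1637 0.033 ]
near [0.4571 0.1578 0.033 ]
right [0.462  0.1034 0.033 ]
vertical near edge [262. 380.] [246.2502 252.6067]
[250.7766 266.2561] [202.5886 120.8537]
```

Converted, 0.018 m / 0.8 = 0.0225, 0.016 m / 0.8 = 0.02.

```bash
python3 inch.py '{"x": [0,0,0,0,0,0.0075,0.015,0.0225,0.0225,0.0225,0.0225,0.0225,0.02,0.0163,0.0125,0.0125],"y": [0,0,0,0,0,0,0,0,0,0,0,0,0,0,0,0],"z": [0,0,-0.005,-0.0125,-0.0125,-0.0125,-0.0125,-0.0125,-0.0125,-0.0075,-0.0038,-0.0013,0,0.0013,0.0025,0.0025],"spin": [0,0,0,0,0,0,0,0,0,0,0,0,0,0,0,0],"finger_gap": [0,0,0,0,0,0,0,0,0,0,0,0,0,0,0,0]}' 14
python3 - <<'E'
from h import *
a=[cv2.resize(ctrl.get_image(n)[y:y+120,x:x+120],(400,400),interpolation=2) for n,x,y in(("side",190,230),("top",180,190))]
cv2.imwrite('pics/l6.png',cv2.hconcat(a)[:,:,::-1]); s=ctrl.get_state(); print(s['torque'],s['ft_force'])
E
```

```text
time: 10.5
position: [0.5041, 0.1362, 0.1591]
tool_rot: [3.14, 0.053, 0.009]
ft_force: [-2.8, -2.5, 14.0]
grip_width: 0.361
grip_force: 14.0
[-0.34926559  0.53581381 -0.00588148] [-1.8696609  -1.72998959 14.05825175]
```

View pics/l6.png

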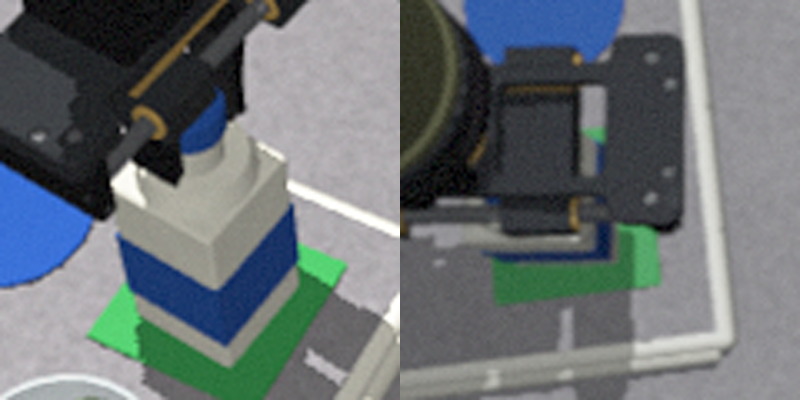

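The bottle is now close to upright and centred: base corners are at crop (140,316), (234,366) and (298,285). I'll compute its position, then release.

```bash
python3 - <<'E'
from h import *
np.set_printoptions(precision=4,suppress=True)
o=np.array([190,230])
L,N,Q=[plane('side',np.array(c)*.3+o,.033) for c in((140,316),(234,366),(298,285))];print(L,N,Q,(L+Q)/2)
E
python3 inch.py '{"x": [0,0,0,0,0,0,0,0,0,0,0,0,0],"y": [0,0,0,0,0,0,0,0,0,0,0,0,0],"z": [-0.0025,-0.0038,-0.0038,-0.0038,-0.0038,-0.0038,-0.0038,-0.0038,-0.0038,-0.0375,-0.1,-0.15,-0.15],"spin": [0,0,0,0,0,0,0,0,0,0,0,0,0],"finger_gap": [0,0,0.42,0.5,1,1,1,1,1,1,1,1,1]}'
```

```text
[0.525 0.164 0.033] [0.4721 0.1595 0.033 ] [0.4749 0.1077 0.033 ] [0.5    0.1359 0.033 ]
time: 11.9
position: [0.5052, 0.1374, 0.2815]
tool_rot: [-3.14, -0.053, -0.016]
ft_force: [-0.3, -0.1, 0.2]
grip_width: 0.998
grip_force: 0.0
```

Converted, 0.495 m / 0.8 = 0.6188, 0.28 m / 0.8 = 0.35.

```bash
python3 inch.py '{"x": [0.0013,0.0025,0.0038,0.0038,0.0038,0.005,0.0063,0.0075,0.0075,0.0075,0.0075,0.0075,0.0075,0.0075],"y": [0.0375,0.1,0.1625,0.225,0.2875,0.35,0.4125,0.475,0.5375,0.5875,0.6188,0.6188,0.6188,0.6188],"z": [0,0,0,0,0,0,0,0,0,0,0,0,0,0],"spin": [0,0,0,0,0,0,0,0,0,0,0,0,0,0],"finger_gap": [1,1,1,1,1,1,1,1,1,1,1,1,1,1]}'
python3 - <<'E'
from h import *
np.set_printoptions(precision=4,suppress=True)
c={}
for n,g in(("side",(250,262)),("top",(215,250))):
    im=ctrl.get_image(n); cv2.imwrite(f'pics/{n}8.png',im[:,:,::-1])
    m=cv2.inRange(cv2.cvtColor(im,cv2.COLOR_RGB2HSV),(105,150,50),(125,255,255))
    nl,L,st,ce=cv2.connectedComponentsWithStats(m)
    for i in range(1,nl):
        if st[i,4]>60: print(n,st[i],ce[i])
    print(proj(n,[.5,.136,.175]))
p,r=tool();print(p,r.T@(np.array([.5283,-.3565,.062])-p))
E
```

```text
time: 13.3
position: [0.5255, -0.3565, 0.2753]
tool_rot: [-3.14, -0.057, 0.0]
ft_force: [-0.0, -0.2, 0.4]
grip_width: 0.997
grip_force: 0.0
side [ 484    0   87   75 4344] [526.5159  34.099 ]
side [236 253  22  23 411] [246.8516 264.1436]
side [ 164  272   54   45 1896] [190.5512 293.4694]
side [226 294  53  39 766] [254.2585 315.0352]
[247.5045 264.5148]
top [ 200  167   47   46 1665] [222.824  189.6919]
top [200 232  21  20 321] [209.7539 241.9564]
top [210 235  33  33 128] [237.     255.3984]
[210.1416 242.9508]
[ 0.5255 -0.3566  0.2758] [0.0027 0.     0.2138]
```

Converted, 0.213 m / 0.8 = 0.2663, 0.205 m / 0.8 = 0.2563.

```bash
python3 inch.py '{"x": [0.0038,0.0038,0.0038,0.0038,0.0038,0.0038,0.0038,0.0038,0.0038,0.0038,0.0038,0.0038,0.0038,0.0038,0.0038,0.0038],"y": [0,0,0,0,0,0,0,0,0,0,0,0,0,0,0,0],"z": [0.0375,0.0875,0.1375,0.1875,0.225,0.2563,0.2663,0.2663,0.2663,0.2663,0.2663,0.2663,0.2663,0.2663,0.2663,0.2663],"spin": [0,0,0,0,0,0,0,0,0,0,0,0,0,0,0,0],"finger_gap": [1,1,1,1,1,1,1,1,1,0,0,0,0,0,0,0]}' 20
```

```text
time: 15.0
position: [0.5287, -0.3571, 0.0632]
tool_rot: [-3.14, -0.055, -0.001]
ft_force: [0.0, 4.7, 5.4]
grip_width: 0.727
grip_force: 20.0
```

Converted, -0.51 m / 0.8 = -0.6375, -0.16 m / 0.8 = -0.2.

```bash
python3 inch.py '{"x": [0,0,0,0,0,0,0.0063,0.0188,0.0313,0.0438,0.0563,0.0688,0.0813,0.0938,0.1063,0.1188,0.1288,0.1363,0.1388,0.1388],"y": [0,0,0,0,0,-0.025,-0.0625,-0.1125,-0.1625,-0.2125,-0.2625,-0.3125,-0.3625,-0.4125,-0.4625,-0.5125,-0.5625,-0.6,-0.625,-0.6375],"z": [-0.0125,-0.0375,-0.075,-0.125,-0.175,-0.2,-0.2,-0.2,-0.2,-0.2,-0.2,-0.2,-0.2,-0.2,-0.2,-0.2,-0.2,-0.2,-0.2,-0.2],"spin": [0,0,0,0,0,0,0,0,0,0,0,0,0,0,0,0,0,0,0,0],"finger_gap": [0,0,0,0,0,0,0,0,0,0,0,0,0,0,0,0,0,0,0,0]}'; python3 inch.py '{"x": [0,0,0],"y": [0,0,0],"z": [0,0,0],"spin": [0,0,0],"finger_gap": [0,0,0]}'
python3 - <<'E'
from h import *
np.set_printoptions(precision=4,suppress=True)
p,r=tool();print(p,r.T@(np.array([.621,.157,.0965])-p)); im=ctrl.get_image('side'); cv2.imwrite('pics/s9.png',im[:,:,::-1])
E
```

```text
time: 17.0
position: [0.6213, 0.1569, 0.2218]
tool_rot: [3.141, 0.057, -0.001]
ft_force: [-0.6, 0.3, -2.7]
grip_width: 0.729
grip_force: 20.0
time: 17.3
position: [0.6221, 0.1524, 0.2224]
tool_rot: [3.139, 0.048, 0.0]
ft_force: [0.4, 0.4, -3.3]
grip_width: 0.726
grip_force: 20.0
[0.6221 0.1524 0.2224] [-0.0009 -0.0049  0.1259]
```

Converted, 0.123 m / 0.8 = 0.1538, 0.12 m / 0.8 = 0.15.

```bash
python3 inch.py '{"x": [0,0,0,0,0,0,0,0,0,0],"y": [-0.005,-0.005,-0.005,-0.005,-0.005,-0.005,-0.005,-0.005,-0.005,-0.005],"z": [0.025,0.0625,0.1,0.125,0.1375,0.145,0.15,0.1538,0.1538,0.1538],"spin": [0,0,0,0,0,0,0,0,0,0],"finger_gap": [0,0,0,0,0,0,0,0,0,0]}'
```

```text
time: 18.35
position: [0.6219, 0.1593, 0.1003]
tool_rot: [-3.141, -0.053, -0.002]
ft_force: [-0.0, 0.9, -3.5]
grip_width: 0.725
grip_force: 20.0
```

Converted, 0.004 m / 0.8 = 0.005, 0.003 m / 0.8 = 0.0038.

```bash
python3 inch.py '{"x": [0,0,0,0,0,0],"y": [0.0025,0.0025,0.0025,0.0025,0.0025,0.0025],"z": [0.0013,0.0025,0.0038,0.005,0.005,0.005],"spin": [0,0,0,0,0,0],"finger_gap": [0,0,0,0,0,0]}'
```

```text
time: 18.95
position: [0.6219, 0.157, 0.0962]
tool_rot: [3.141, 0.053, 0.001]
ft_force: [-0.7, -0.6, 2.5]
grip_width: 0.727
grip_force: 20.0
```

The manual's scale: shifts go in shares of 0.8 m and turns go in shares of 180 degrees. Converting my numbers, -0.15 m / 0.8 = -0.1875, -0.13 m / 0.8 = -0.1625.

```bash
python3 inch.py '{"x": [0,0,0,0,0,0,0,0,0,0,0],"y": [0,0,0,0,0,0,0,0,0,0,0],"z": [-0.0013,-0.0013,-0.0013,-0.0013,-0.0013,-0.0013,-0.0375,-0.1,-0.1625,-0.1875,-0.1875],"spin": [0,0,0,0,0,0,0,0,0,0,0],"finger_gap": [0.78,0.85,0.95,1,1,1,1,1,1,1,1]}' && python3 inch.py '{"x": [-0.025,-0.05,-0.075,-0.1,-0.125,-0.15,-0.175,-0.2,-0.225,-0.25,-0.2725,-0.2875,-0.2925,-0.2925,-0.2925,-0.2925,-0.2925,-0.2925],"y": [0.05,0.105,0.1575,0.2113,0.2638,0.3163,0.3688,0.4213,0.4738,0.5275,0.575,0.6063,0.6175,0.6175,0.6175,0.6175,0.6175,0.6175],"z": [0,0,0,0,0,0,0,0,0,0,0,0,0,0,0.075,0.125,0.175,0.175],"spin": [0,0,0,0,0,0,0,0,0,0,0,0,0,0,0,0,0,0],"finger_gap": [1,1,1,1,1,1,1,1,1,1,1,1,1,1,1,1,1,1]}'
python3 - <<'E'
from h import *
np.set_printoptions(precision=4,suppress=True)
p,r=tool();print(r.T@(np.array([.4048,-.3452,.004])-p)); im=ctrl.get_image('side'); cv2.imwrite('pics/s10.png',im[:,:,::-1])
m=cv2.inRange(cv2.cvtColor(im,cv2.COLOR_RGB2HSV),(10,100,120),(25,255,255)); nl,L,st,ce=cv2.connectedComponentsWithStats(m)
print([(st[i],ce[i]) for i in range(1,nl) if st[i,4]>60], plane('side',ce[1+np.argmax(st[1:,4])],.127))
E
```

```text
time: 20.05
position: [0.6235, 0.1582, 0.2503]
tool_rot: [-3.14, -0.053, -0.012]
ft_force: [-0.4, -0.5, -0.9]
grip_width: 1.006
grip_force: 0.0
time: 21.85
position: [0.4019, -0.3389, 0.0997]
tool_rot: [-3.132, -0.059, 0.013]
ft_force: [-0.3, 0.8, -0.3]
grip_width: 0.999
grip_force: 0.0
[0.0034 0.0073 0.0956]
[(array([432, 174,  26,  23, 313], dtype=int32), array([444.2428, 184.3419])), (array([ 318,  196,   58,   50, 1135], dtype=int32), array([344.6987, 222.3366])), (array([310, 216,  12,  16,  94], dtype=int32), array([316.3085, 224.3085])), (array([ 160,  240,   39,   36, 1064], dtype=int32), array([178.6664, 257.4192]))] [ 0.456  -0.0458  0.127 ]
```

Converted, 0.06 m / 0.8 = 0.075, 0.03 m / 0.8 = 0.0375.

```bash
python3 inch.py '{"x": [0,0,0,0,0],"y": [0,0,0,0,0],"z": [0.0375,0.075,0.075,0.075,0.075],"spin": [0,0,0,0,0],"finger_gap": [1,1,1,1,1]}'
python3 - <<'E'
from h import *
np.set_printoptions(precision=4,suppress=True)
p,r=tool();print(p,r.T@(np.array([.4048,-.3452,.004])-p),plane('side',(178.67,257.4),.127))
E
```

```text
time: 22.4
position: [0.4065, -0.3456, 0.0485]
tool_rot: [3.138, 0.054, 0.006]
ft_force: [0.0, -0.4, -0.7]
grip_width: 0.997
grip_force: 0.0
[ 0.4065 -0.3456  0.0485] [-0.0018 -0.0006  0.0445] [0.6212 0.1588 0.127 ]
```

Converted, 0.043 m / 0.8 = 0.0538, 0.035 m / 0.8 = 0.0438.

```bash
python3 inch.py '{"x": [-0.0025,-0.0025,-0.0025,-0.0025,-0.0025,-0.0025,-0.0025,-0.0025,-0.0025,-0.0025,-0.0025,-0.0025],"y": [0,0,0,0,0,0,0,0,0,0,0,0],"z": [0.025,0.0438,0.0538,0.0538,0.0538,0.0538,0.0538,0.0538,0.0538,0.0538,0.0538,0.0538],"spin": [0,0,0,0,0,0,0,0,0,0,0,0],"finger_gap": [1,1,1,1,1,0,0,0,0,0,0,0]}' 12
```

```text
time: 23.6
position: [0.4024, -0.3447, 0.0027]
tool_rot: [3.141, 0.053, 0.0]
ft_force: [-1.0, -0.4, 0.8]
grip_width: 0.613
grip_force: 12.0
```

Converted, -0.477 m / 0.8 = -0.5963, -0.26 m / 0.8 = -0.325.

```bash
python3 inch.py '{"x": [0,0,0,0,0,0.0063,0.0188,0.0313,0.0438,0.0563,0.0688,0.0813,0.0938,0.1063,0.1188,0.1288,0.1363,0.1413,0.1438,0.1438],"y": [0,0,0,0,0,-0.025,-0.075,-0.125,-0.175,-0.225,-0.275,-0.325,-0.375,-0.425,-0.475,-0.525,-0.5625,-0.5875,-0.5963,-0.5963],"z": [-0.025,-0.075,-0.125,-0.175,-0.225,-0.2625,-0.2875,-0.3,-0.3,-0.3,-0.3,-0.3,-0.3,-0.3,-0.3,-0.3,-0.3,-0.3,-0.3,-0.3],"spin": [0,0,0,0,0,0,0,0,0,0,0,0,0,0,0,0,0,0,0,0],"finger_gap": [0,0,0,0,0,0,0,0,0,0,0,0,0,0,0,0,0,0,0,0]}' && python3 inch.py '{"x": [0,0,0],"y": [0,0,0],"z": [0,0,0],"spin": [0,0,0],"finger_gap": [0,0,0]}'
python3 - <<'E'
from h import *
np.set_printoptions(precision=4,suppress=True)
p,r=tool(); print(p)
for n in C:
    im=ctrl.get_image(n); cv2.imwrite(f'pics/{n}11.png',im[:,:,::-1])
    for k,lo,hi in(('yel',(18,120,60),(35,255,255)),('cap',(105,150,50),(125,255,255))):
        m=cv2.inRange(cv2.cvtColor(im,cv2.COLOR_RGB2HSV),lo,hi); nl,L,st,ce=cv2.connectedComponentsWithStats(m)
        print(n,k,[(st[i],ce[i]) for i in range(1,nl) if st[i,4]>40])
    print(n,'exp collar',proj(n,p+[0,0,.004]))
a=[cv2.resize(cv2.imread(f'pics/{n}11.png')[y:y+120,x:x+120],(400,400),interpolation=2) for n,x,y in(("side",190,180),("top",150,160))]
cv2.imwrite('pics/l7.png',cv2.hconcat(a))
E
```

```text
time: 25.6
position: [0.501, 0.1366, 0.2423]
tool_rot: [-3.141, -0.056, 0.001]
ft_force: [0.6, -0.3, -0.2]
grip_width: 0.619
grip_force: 12.0
time: 25.9
position: [0.5013, 0.1346, 0.2425]
tool_rot: [3.14, 0.05, -0.0]
ft_force: [0.6, -0.6, -0.8]
grip_width: 0.615
grip_force: 12.0
[0.5013 0.1346 0.2425]
side yel [(array([217, 172,  47,  45, 167], dtype=int32), array([237.9461, 195.4431])), (array([267, 173,  11,  11,  41], dtype=int32), array([272.6585, 177.5122])), (array([234, 211,  28,  36, 438], dtype=int32), array([249.7968, 230.6826])), (array([219, 221,   9,  11,  41], dtype=int32), array([223.561 , 225.6829])), (array([ 160,  241,   39,   35, 1061], dtype=int32), array([179.3308, 257.4213]))]
side cap [(array([ 484,    0,   87,   75, 4345], dtype=int32), array([526.5059,  34.0911])), (array([236, 253,  22,  23, 408], dtype=int32), array([246.7941, 264.2279])), (array([164, 274,  54,  42, 609], dtype=int32), array([193.5944, 300.8801])), (array([226, 293,  53,  40, 769], dtype=int32), array([254.3212, 315.0039]))]
side exp collar [242.2895 228.9409]
top yel [(array([216, 163,  11,  25,  58], dtype=int32), array([222.8621, 176.7414])), (array([191, 211,  12,   7,  62], dtype=int32), array([196.5161, 214.0968]))]
top cap [(array([230, 168,  16,  16, 101], dtype=int32), array([238.1188, 176.5743])), (array([237, 251,   6,  17,  59], dtype=int32), array([240.4746, 259.8136]))]
top exp collar [197.4718 233.8536]
```

View pics/l7.png

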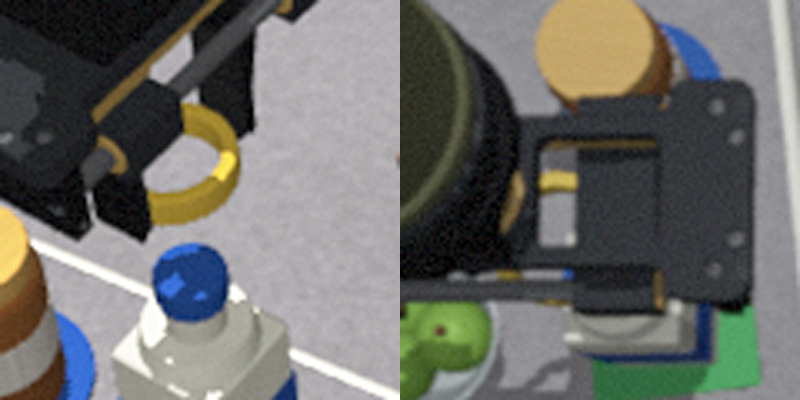

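The collar is held level (side crop about 195,165) above the cap (190,282). I'll fit its centre from the visible rim.

Run:
```python
from h import *
np.set_printoptions(precision=1,suppress=True)
t=np.linspace(0,6.283,200)
for x in(.499,.5013,.5035,.506):
  for zb in(-.004,-.0025,0):
    P=[np.array([x+.027*np.cos(a),.1346+.027*np.sin(a),.2425+zb+h]) for a in t for h in(0,.014)]
    s=np.array([proj('side',q) for q in P]); top=np.array([proj('top',q) for q in P if q[0]>x and abs(q[1]-.1346)<.01])
    print(x,zb,'right',s[:,0].max(),'bottom',s[:,1].max(),'top min row',top[:,1].min())
p,r=tool();print(np.round(r.T@(np.array([.501,.136,0])-p),4))
```

```text
0.499 -0.004 right 265.2163080076695 bottom 249.89687668228595 top min row 214.81493732237576
0.499 -0.0025 right 265.1380410491899 bottom 249.1356444413953 top min row 214.57232964828557
0.499 0 right 265.00703441977856 bottom 247.86130781699535 top min row 214.1652813766922
0.5013 -0.004 right 263.82682999284754 bottom 249.08661827131607 top min row 213.12934151071448
0.5013 -0.0025 right 263.74642369974794 bottom 248.3250019688154 top min row 212.88268450269823
0.5013 0 right 263.61183686587196 bottom 247.05002948131232 top min row 212.46884399774058
0.5035 -0.004 right 262.5009308681322 bottom 248.3134865649951 top min row 211.51903616495187
0.5035 -0.0025 right 262.41848822634165 bottom 247.5515069348079 top min row 211.26851570071003
0.5035 0 right 262.2804935729477 bottom 246.2759329761367 top min row 210.84819480415635
0.506 -0.004 right 260.99797198342446 bottom 247.4371720067307 top min row 209.69151725114435
0.506 -0.0025 right 260.9132270775502 bottom 246.67478426150512 top min row 209.43661811642204
0.506 0 right 260.771379639761 bottom 245.39853476484146 top min row 209.00895269677366
[-0.  -0.   0.2]
```

Converted, 0.05 m / 0.8 = 0.0625, -0.002 m / 0.8 = -0.0025.

```bash
python3 inch.py '{"x": [-0.0025,-0.0025,-0.0025,-0.0025,-0.0025,-0.0025,-0.0025,-0.0025],"y": [0,0,0,0,0,0,0,0],"z": [0,0,0.0188,0.0375,0.05,0.0563,0.0625,0.0625],"spin": [0,0,0,0,0,0,0,0],"finger_gap": [0,0,0,0,0,0,0,0]}'
```

```text
time: 26.8
position: [0.4989, 0.1359, 0.1918]
tool_rot: [3.141, 0.053, -0.002]
ft_force: [-1.0, 0.5, 0.7]
grip_width: 0.616
grip_force: 12.0
```

Converted, 0.016 m / 0.8 = 0.02, 0.012 m / 0.8 = 0.015.

```bash
python3 inch.py '{"x": [0,0,0,0,0],"y": [0,0,0,0,0],"z": [0.005,0.01,0.015,0.02,0.02],"spin": [0,0,0,0,0],"finger_gap": [0,0,0,0,0]}' && python3 inch.py '{"x": [0,0,0,0,0,0],"y": [0,0,0,0,0,0],"z": [0.0063,0.0125,0.0188,0.025,0.025,0.025],"spin": [0,0,0,0,0,0],"finger_gap": [0,0,0,0,0,0]}'
```

```text
time: 27.3
position: [0.4988, 0.1358, 0.1759]
tool_rot: [3.141, 0.053, -0.002]
ft_force: [0.3, -0.1, 0.7]
grip_width: 0.613
grip_force: 12.0
time: 27.9
position: [0.4991, 0.136, 0.1564]
tool_rot: [3.141, 0.053, -0.0]
ft_force: [-0.9, 0.1, 0.0]
grip_width: 0.616
grip_force: 12.0
```

No contact on the way over the cap. I'll go down the last 4–5 mm to touch.

Converted, 0.0045 m / 0.8 = 0.0056, 0.004 m / 0.8 = 0.005.

```bash
python3 inch.py '{"x": [0,0,0,0,0,0],"y": [0,0,0,0,0,0],"z": [0.0013,0.0025,0.0038,0.005,0.0056,0.0056],"spin": [0,0,0,0,0,0],"finger_gap": [0,0,0,0,0,0]}'
```

```text
time: 28.5
position: [0.4991, 0.136, 0.1519]
tool_rot: [3.141, 0.053, -0.0]
ft_force: [-1.0, 0.2, -0.2]
grip_width: 0.62
grip_force: 12.0
```

Almost there; 1 mm more, then release and retreat.

Converted, 0.3 m / 0.8 = 0.375, 0.25 m / 0.8 = 0.3125.

```bash
python3 inch.py '{"x": [0,0,0,0,0,0,0,0,0,0,0,-0.0125,-0.0125,-0.0125,-0.0125,-0.0125,-0.0125,-0.0125,-0.0125],"y": [0,0,0,0,0,0,0,0,0,0,0,0.0625,0.125,0.1875,0.25,0.3125,0.375,0.375,0.375],"z": [0.0013,0.0013,0.0013,0,0,0,0,0,-0.025,-0.075,-0.125,-0.1375,-0.1375,-0.1375,-0.1375,-0.1375,-0.1375,-0.1375,-0.1375],"spin": [0,0,0,0,0,0,0,0,0,0,0,0,0,0,0,0,0,0,0],"finger_gap": [0,0.64,0.7,0.85,1,1,1,1,1,1,1,1,1,1,1,1,1,1,1]}'
python3 - <<'E'
from h import *
np.set_printoptions(precision=4,suppress=True)
c={};cp={};ld={}
for n in C:
    im=ctrl.get_image(n); cv2.imwrite(f'pics/{n}12.png',im[:,:,::-1]); hsv=cv2.cvtColor(im,cv2.COLOR_RGB2HSV)
    for k,lo,hi in(('yel',(22,120,60),(35,255,255)),('cap',(105,150,50),(125,255,255)),('lid',(10,100,120),(22,255,255))):
        m=cv2.inRange(hsv,lo,hi); nl,L,st,ce=cv2.connectedComponentsWithStats(m)
        print(n,k,[(st[i],ce[i]) for i in range(1,nl) if st[i,4]>60])
    t=np.linspace(0,6.283,100); P=np.array([proj(n,[.501+.027*np.cos(a),.136+.027*np.sin(a),.149+h]) for a in t for h in(0,.014)])
    print('expected collar bbox',P.min(0),P.max(0)-P.min(0),'cap',proj(n,[.501,.136,.175]),'lid',proj(n,[.621,.157,.132]))
E
```

```text
time: 30.4
position: [0.499, -0.1655, 0.2616]
tool_rot: [-3.14, -0.048, 0.001]
ft_force: [-0.6, 0.7, -0.5]
grip_width: 1.0
grip_force: 0.0
side yel [(array([229, 258,  38,  33, 466], dtype=int32), array([248.2618, 277.8026]))]
side cap [(array([ 484,    0,   87,   75, 4345], dtype=int32), array([526.504 ,  34.1135])), (array([236, 253,  22,  23, 410], dtype=int32), array([246.7902, 264.222 ])), (array([164, 274,  54,  42, 614], dtype=int32), array([193.5244, 300.8925])), (array([226, 293,  53,  40, 768], dtype=int32), array([254.2852, 315.0404]))]
side lid [(array([ 318,  196,   50,   50, 1046], dtype=int32), array([342.8757, 221.2075])), (array([310, 216,  12,  16,  91], dtype=int32), array([316.1868, 224.3516])), (array([ 160,  240,   39,   36, 1051], dtype=int32), array([178.6242, 257.2636]))]
expected collar bbox [228.2968 254.5061] [39.4532 36.655 ] cap [246.946  264.1857] lid [179.0205 254.598 ]
top yel [(array([196, 227,  35,  34, 304], dtype=int32), array([214.3487, 244.7303]))]
top cap [(array([201, 168,  45,  45, 482], dtype=int32), array([230.2718, 196.3527])), (array([200, 232,  21,  20, 324], dtype=int32), array([209.7099, 241.8827])), (array([235, 235,   8,  33,  99], dtype=int32), array([240.6364, 252.2323]))]
top lid [(array([191, 158,  36,  33, 928], dtype=int32), array([208.4472, 173.8588])), (array([358, 259,  25,  26, 554], dtype=int32), array([369.7329, 271.4079]))]
expected collar bbox [194.513  226.0894] [37.3253 36.0873] cap [210.1831 242.2901] lid [208.7061 173.627 ]
```

The collar, cap and lid outlines all match what's expected for the goal state, and the bottle hasn't moved. Handing in.

```bash
python3 -c "
from bench import ctrl
print(ctrl.close_job())"
```

```text
the job is handed in; nothing more can be done
None
```

I handed the job in at about 30 s of the 72 s: final camera checks put the bottle and jar upright within about 2 mm of their mat centres and the collar seated on the bottle's shoulder; the hand-in returned no verdict, and I took no final position check of the bowls and flask, which the planned moves kept clear of.

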